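# Hook the centrifuge lid-lock spring onto its post

## Task

Take the spring puller from its holder and use it to stretch the lid-lock spring until the wire loop at its end goes over the head of the anchor post, then ease the loop back against the post's neck under the head, without over-stretching the spring, letting it snap, pressing hard on the post or touching the spring with the gripper. Then put the puller back upright in its holder, let go, and leave everything else on the bench where it is.

Things in the scene. Friction and masses are not known exactly. Their poses are not given: they have to be found in the camera images.
- bracket: Steel lid-lock unit, a 220 x 90 mm plate with 12 mm high side lips, fixed on the bench. Origin: centre of its underside on the bench, z up, x along the plate from the spring's pin towards the anchor post (the direction of pull). A black box, 38 mm high, fills the end behind the pin.
- spring_pivot (a point): Pivot of the spring on its pin, 40 mm above the bench, 65 mm behind the bracket's origin; bracket axes. A tension spring (coil 20 mm across) runs from it along +x, standing up at about 0.18 rad. It starts to stretch at 3 N, then takes 0.35 N per mm (stop at 45 mm, not to be reached); pushed down it gives softly (0.1 N per mm) and springs back up; sideways it is stiff.
- loop_bar (a point): Middle of the far cross bar of the wire loop ending the spring; x along the spring away from the pin, y along the bar. Loop: flat rectangle of 4 mm round wire, 34 mm wide between wire centres (30 mm inside); the sides run 34 mm back from the bar, then converge on the coil. Slack, the bar is 100 mm from the pivot and floats above the post's head.
- loop: The same wire loop as a body. Origin at the spring's pivot, shifted along x by the stretch; axes as for loop_bar, the bar lying at x = 100 mm.
- anchor: Aluminium anchor block, 50 x 50 x 12 mm, fixed on the plate. Origin: centre of its underside, 6 mm above the bench and 113 mm ahead of the pivot; bracket axes. The steel anchor post stands up from its slot at y = 0, clamped anywhere from x = -9 to +9 mm: not measured, to be seen or felt.
- slot_mid (a point): Middle of the slot on the block's top, 12 mm above the block's underside; bracket axes. The post's neck, 7 mm in diameter, rises 23 mm from this level; its head, 13 mm in diameter with bevelled top, ends 30 mm above it. Hooked, the loop's bar lies beyond the neck (+x), under the head, pulled against the neck: bar centre 5.5 mm from the post's axis.
- puller: Spring puller, 110 mm tall, about 160 g, upright in its holder, as a body. Origin midway between its two prong tips, z up towards the handle, x the side where its back plate sits and towards which it pulls.
- puller_fork (a point): Midway between the prongs at the level of the shoulders, 10 mm above the tips; puller axes. Prongs 4 x 4 mm at y = -11 and +11 mm: 18 mm clear between, 26 mm over both, so both enter the loop together and go astride the post's head. Above this level the legs widen to y = 20 mm: shoulders that rest on the loop's side wires and push it down. Gap between legs 26 mm high.
- puller_plate (a point): Lower edge of the back plate that spans the gap between the legs on the +x side, at its inner face: 7 mm to +x of puller_fork and 2 mm above it; puller axes. With the bar against the prongs (bar centre 4 mm to +x of puller_fork) the plate meets the post's head if the tool goes on more than about 2 mm after the bar has met the neck.
- puller_grip (a point): Centre of the puller's black handle, 66 mm above puller_fork and 3 mm to +x of it; puller axes. Handle 20 mm thick in x, 26 mm wide in y, from 27 mm below this point to 34 mm above. Under it a hand guard, 36 x 58 mm (x, y), its underside 34 mm above puller_fork.
- holder_mouth (a point): Centre of the mouth of the grey holder's open well, 50 mm above the bench; x across, z up. Well 24 x 48 mm inside (x, y), walls 6 mm, on a 90 x 110 mm foot 4 mm thick, fixed. The puller hangs upright in it, its hand guard on the rim, its x along the holder's x: puller_fork is 34 mm below the mouth at x = -4 mm (5 mm play in x, 4 mm in y).
- screwdriver_mid (a point): Bystander: screwdriver lying on the bench, 150 mm long; point in its middle.
- spacer_mid (a point): Bystander: steel ring, 36 mm across, 14 mm high; point in its middle.
- jar_mid (a point): Bystander: jar with white cap, 52 mm across, 70 mm high; point in its middle.
- beaker_mid (a point): Bystander: white plastic cup, 64 mm across, 85 mm high; point in its middle.
- parts_tray_mid (a point): Bystander: shallow aluminium tray, 130 x 90 mm, 25 mm high; point in its middle.
Not all that is in view belongs to the job. Leave any orange or turquoise look-alike of the part that bears holder_mouth alone. Leave any brown look-alike of the bracket alone.

How it is judged:
By the outcome, as a careful person would: the job done as asked, in the order asked, and still so for the second after the job is handed in, with the robot touching nothing.
It also fails if it takes over 72 s, if anything falls off the work surface, if the arm or the gripper's body presses on something with over 40 N, if the wrist force passes 120 N, or if a joint passes its speed limit or range.

## Robot

A 6-joint arm with a two-finger parallel gripper is mounted at the origin on the work surface. World frame = base frame: x ahead of the robot, y to its left, z up, the work surface at z = 0. Lengths are in mm, angles in rad, forces in N, time in s.
With the tool pointing down it reaches from about 300 to 875 mm from the base axis. Payload 4.2 kg.
Tool frame: the origin (TCP) lies on the centre line of the jaws, within the pads' length; the fingertips stand 11 mm ahead of it and the grasp point (between the pads) lies 8 mm behind it (bot.tips_ahead is the z of the fingertips in the tool frame, in mm); z points along the fingers, y is the line along which they close (so a half turn about z gives the same grasp; the last joint's range is limited). The gripper opens to 85 mm and grips with 20 to 120 N. Pads are 22 mm wide; open, the fingers measure 114 mm over their backs; the gripper's body (76 mm by 85 mm) begins 54 mm behind the grasp point. The pads swing forward as they close: fully open they stand 13 mm farther back than shut.
Start: joints at [-1.151, 0.32, 1.565, -0, 1.257, -0.02], TCP at [244.815, -520.294, 242.338] pointing down, gripper open.
Joint ranges: [-3.11, 3.11], [-0.84, 2.01], [0.21, 2.61], [-1.34, 4.49], [0.05, 2.63], [-2.56, 2.56]. Speed limits (rad/s): [2.57, 2.57, 3.14, 3.14, 3.14, 3.14].

## Interface

Orientations are given as a unit quaternion [w, x, y, z].
In Python, from bench import bot, hand, planner, snapshot, ticket gives the robot as it stands. Calls block until the motion is done:
- bot.move_to(position, orientation): joint-space move of the TCP to a pose.
- bot.servo_line(position, attitude=None, feed=150): straight line of the TCP; attitude=None keeps the orientation; feed is the mean speed in mm/s.
- bot.move_joints(angles): joint-space move.
- hand.release() and hand.gripper_close(grip_force=None): open the fingers fully, or close them until they stop; grip_force is the grip in N (None keeps the last).
- bot.wait(seconds).
- planner.inverse_kinematics(position, orientation): joint angles nearest the present ones, or None.
- snapshot(name): name is "scene" or "top" or "wrist"; returns a dict with "pixels" (420x560x3 uint8, blue, green, red), "range_z" (420x560 float32, mm along the optical axis (not along the pixel's ray), 0 where there is no reading), "camera_matrix" (3x3 intrinsics, pixels), "D" ([k1, k2, p1, p2, k3] as OpenCV has them; the pictures are not rectified), "R" (3x3) and "t" (3): a world point X has camera coordinates R X + t. Camera axes: x right, y down, z forward; pixel columns grow to the right and rows downward; lengths in mm; the calibration is good to about 2 mm. A picture is of the moment at which its call begins.
A pose or a line that the arm cannot do raises bot.IKError and nothing moves.
- ticket.job_done(): hands the job in; it is judged then, once.
Readings, each from a call of its own:
- bot.read_time(): time.
- bot.read_joint_positions(): joint angles.
- bot.read_joint_velocities(): joint speeds.
- bot.read_effort(): joint torques, N m.
- bot.read_tcp_pos(): TCP position.
- bot.read_tcp_rot(): TCP orientation.
- bot.read_ft_force(): force on the tool from outside, world axes, zero at the start.
- bot.read_moment(): the same for the moment, N m.
- bot.read_gripper_width(): finger opening in mm.
- bot.read_grasp_force(): force on a finger pad.
Only numpy, scipy, OpenCV 4.12 (cv2) and the standard library are available. Lean on these libraries where they do the work, as an engineer would, in place of code of your own. Each camera call takes 0.05 s, during which the arm holds its last target. There are 200 camera calls.

## Working session

There is one attempt and no reset: what is moved stays moved. The work goes in short steps, each a Python script; the robot and the scene stay as the last script left them, time stands still between calls to the robot, and variables do not carry over. Pictures are saved under pics/ and viewed, at most 10 in all, crops included, and the job is handed in when it is done.

```bash
ls; mkdir -p pics; python3 - <<'E'
from bench import bot,snapshot
import cv2,numpy as np
for n in ("scene","top"):
    s=snapshot(n); cv2.imwrite(f"pics/{n}.png",s["pixels"]); np.savez(f"pics/{n}.npz",**s)
    print(n,s["camera_matrix"].tolist(),s["D"],s["R"],s["t"])
E
```

```text
pics
scene [[417.3321472314928, 0.0, 279.8293547626625], [0.0, 417.3321472314928, 216.27923236947166], [0.0, 0.0, 1.0]] [-0.10771137  0.          0.          0.          0.        ] [[ 0.34828997  0.93726856  0.01489141]
 [ 0.69685502 -0.24826136 -0.67287396]
 [-0.62696665  0.24473241 -0.73960724]] [-167.44740605 -289.1236726  1411.66035023]
top [[478.9687644003787, 0.0, 281.8050939476277], [0.0, 478.9687644003787, 211.71741433483754], [0.0, 0.0, 1.0]] [0.02494441 0.         0.         0.         0.        ] [[ 0.016872   -0.99978508 -0.01204738]
 [-0.98278967 -0.01436597 -0.18416865]
 [ 0.183956    0.01494733 -0.98282082]] [  -6.89656195  512.92841023 1086.23029773]
```

View pics/scene.png

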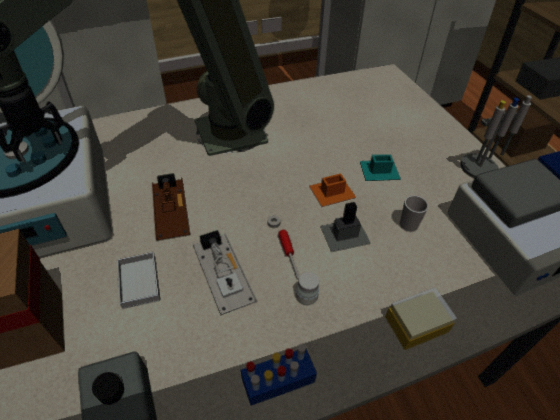

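View pics/top.png

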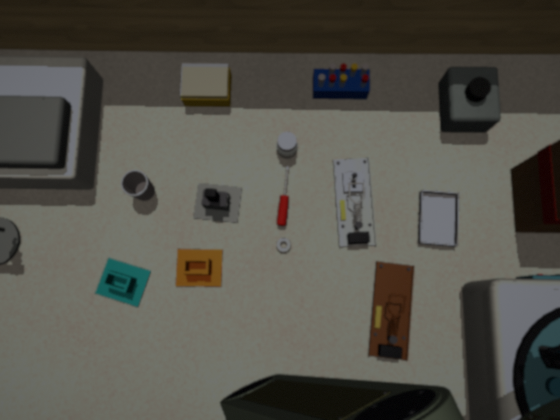

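The top view shows the grey holder with the puller at about (217,202) and the real bracket at about (353,200), with its black box at (358,238) and anchor at (353,181). I'll enlarge both.

```bash
cat > h.py <<'E'
import cv2,numpy as np
from scipy.spatial.transform import Rotation as Ro
def ray(s,u,v):
    p=cv2.undistortPoints(np.array([[[u,v]]],float),s["camera_matrix"],s["D"])[0,0]
    R=s["R"]; return -R.T@s["t"], R.T@np.array([p[0],p[1],1.])
def at_z(s,u,v,z):
    c,d=ray(s,u,v); return c+d*(z-c[2])/d[2]
def at_depth(s,u,v):
    c,d=ray(s,u,v); return c+d*s["range_z"][int(round(v)),int(round(u))]
def proj(s,P):
    return cv2.projectPoints(np.array(P,float).reshape(-1,3),cv2.Rodrigues(s["R"])[0],s["t"],s["camera_matrix"],s["D"])[0][:,0]
def down(yaw): # tool z down, tool y axis along world angle yaw
    y=np.array([np.cos(yaw),np.sin(yaw),0]);z=np.array([0,0,-1.]);x=np.cross(y,z)
    q=Ro.from_matrix(np.c_[x,y,z]).as_quat(); return q[[3,0,1,2]]
E
python3 - <<'E'
from h import *
s=dict(np.load("pics/top.npz"))
im=s["pixels"]
a=cv2.resize(im[150:250,190:250],None,fx=6,fy=6,interpolation=cv2.INTER_CUBIC)
b=cv2.resize(im[150:250,325:385],None,fx=6,fy=6,interpolation=cv2.INTER_CUBIC)
o=np.hstack([a,b]); o=cv2.convertScaleAbs(o,alpha=1.6)
cv2.imwrite("pics/crop1.png",o)
for p in [(217,202),(353,200),(353,181),(358,238)]: print(p,at_depth(s,*p).round(1))
E
```

```text
(217, 202) [531.8 154.   59.3]
(353, 200) [ 542.5 -166.5   53.3]
(353, 181) [ 597.  -171.3   21. ]
(358, 238) [ 454.6 -179.5   36.5]
```

View pics/crop1.png

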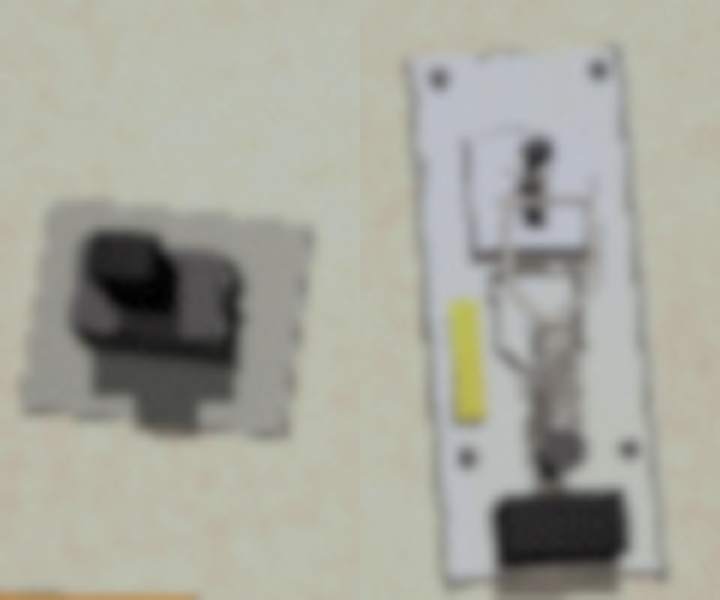

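The crop shows the holder foot corners at (50,205), (312,232), (285,435) and (22,412). The plate corners are at about (408,58), (618,45), (665,575) and (447,585), with the post head near (537,150). Next I'll look with the wrist camera from close by.

```bash
python3 - <<'E'
from h import *
from bench import bot,snapshot
s=dict(np.load("pics/top.npz"))
def c(P,ox,z): return np.array([at_z(s,(x-ox)/6+(190 if ox==0 else 325)-.4,y/6+150-.4,z) for x,y in P])
F=c([(50,205),(312,232),(285,435),(22,412)],0,4); print("foot",F.round(1),F.mean(0))
B=c([(408,58),(618,45),(665,575),(447,585)],360,8); print("plate",B.round(1),B.mean(0))
d=(B[0]+B[1]-B[2]-B[3]);by=np.arctan2(d[1],d[0]);
e=F[1]-F[0]+F[2]-F[3];hy=np.arctan2(e[1],e[0]);print("yaws",by,hy)
for n,P,yaw,off in (("w_h",F.mean(0),hy,-60),("w_b",B.mean(0)+[40,0,0],by+np.pi/2,-60)):
    for y in (yaw,yaw+np.pi):
        y=(y+np.pi)%(2*np.pi)-np.pi
        try: bot.move_to([P[0]+off,P[1],280],down(y)); break
        except bot.IKError: print("ik",y)
    w=snapshot("wrist"); cv2.imwrite(f"pics/{n}.png",w["pixels"]); np.savez(f"pics/{n}.npz",**w)
    print(n,y,bot.read_time(),bot.read_joint_positions(),-w["R"].T@w["t"],w["R"][2],bot.read_tcp_pos())
E
python3 -c "
import cv2,numpy as np
a=[cv2.resize(cv2.imread(f'pics/{n}.png'),(400,300),interpolation=cv2.INTER_AREA) for n in('w_h','w_b')]
cv2.imwrite('pics/w2.png',cv2.convertScaleAbs(np.hstack(a),alpha=1.4))"
```

```text
foot [[588.9 211.9   4. ]
 [578.9 102.7   4. ]
 [493.6 111.    4. ]
 [501.6 219.1   4. ]] [540.76303594 161.19500966   4.        ]
plate [[ 655.5 -122.8    8. ]
 [ 662.2 -210.     8. ]
 [ 441.  -225.4    8. ]
 [ 435.5 -137.9    8. ]] [ 548.56749476 -174.04525365    8.        ]
yaws 0.06881442140384555 -1.6529854075188033
w_h -1.6529854075188033 2.7083 [ 2.99686181e-01  1.89406876e-01  1.64832085e+00 -1.86306558e-04
  1.30402587e+00  1.95369841e+00] [548.91243064 153.56587815 411.3876145 ] [-0.27015658  0.02237419 -0.9625564 ] [480.98310057 160.59881173 279.91552677]
w_b 1.6396107481987423 6.0333 [-3.38473914e-01  2.68919778e-01  1.54161125e+00  8.12477646e-05
  1.33099666e+00 -1.97824521e+00] [ 459.66917396 -180.0379994   411.44362799] [ 0.27000197  0.018722   -0.96267774] [ 528.60694817 -173.8631786   280.03596293]
```

View pics/w2.png

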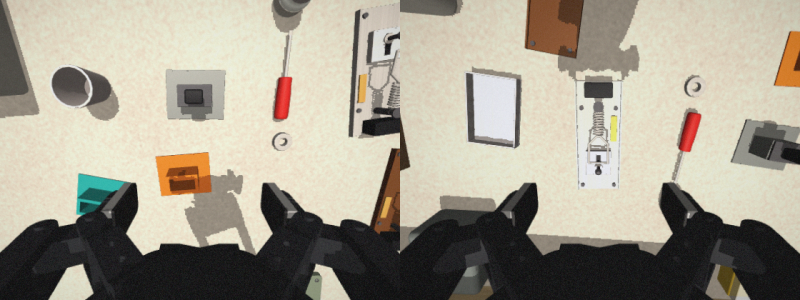

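```bash
python3 -c "
import cv2,numpy as np
a=cv2.imread('pics/w_h.png')[85:185,220:330];b=cv2.imread('pics/w_b.png')[105:275,230:320]
a=cv2.resize(a,None,fx=3.5,fy=3.5,interpolation=cv2.INTER_CUBIC)
b=cv2.resize(b,None,fx=3.5,fy=3.5,interpolation=cv2.INTER_CUBIC)
a=cv2.copyMakeBorder(a,0,b.shape[0]-a.shape[0],0,0,0)
cv2.imwrite('pics/c2.png',cv2.convertScaleAbs(np.hstack([a,b]),alpha=1.2))"
```

```text
(no output)
```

View pics/c2.png

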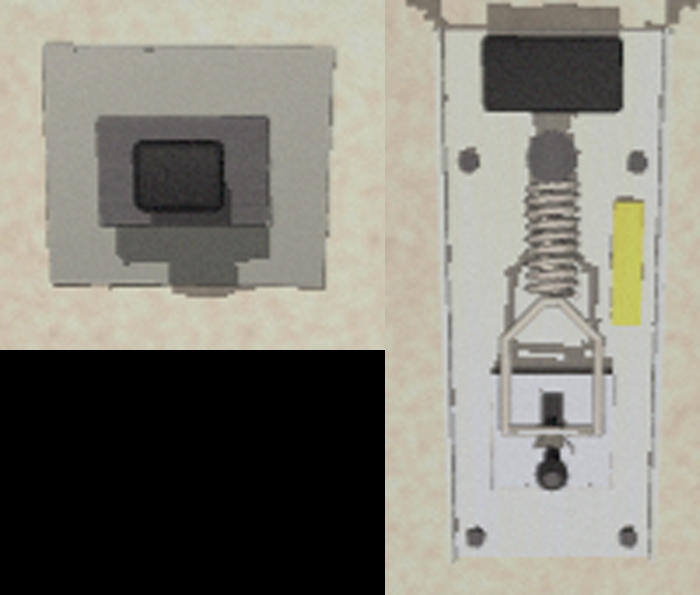

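Close view of the bracket: post head at (551,473), loop bar at (552,431), pin at (552,157). In the holder crop, the handle top is centred at (179,175) and the guard at (184,171).

```bash
python3 - <<'E'
from h import *
h=dict(np.load("pics/w_h.npz"));b=dict(np.load("pics/w_b.npz"))
def H(P,z): return np.array([at_z(h,x/3.5+220-.36,y/3.5+85-.36,z) for x,y in P])
def B(P,z): return np.array([at_z(b,(x-385)/3.5+230-.36,y/3.5+105-.36,z) for x,y in P])
def yaw(P): # up vector approx image-right edges
    e=P[1]-P[0]+P[2]-P[3]; return np.arctan2(e[1],e[0])
for n,P,z in (("foot",[(43,44),(332,46),(325,289),(50,286)],4),("guard",[(97,116),(269,116),(270,226),(100,226)],55),("htop",[(135,140),(223,140),(223,210),(135,210)],116)):
    Q=H(P,z); print(n,Q.mean(0).round(1),yaw(Q).round(3),[np.linalg.norm(Q[i]-Q[i-1]).round(1) for i in range(4)])
Q=B([(492,373),(612,373),(612,488),(492,488)],18);print("anchor",Q.mean(0).round(1),yaw(Q)+np.pi/2,[np.linalg.norm(Q[i]-Q[i-1]).round(1) for i in range(4)])
Q=B([(483,36),(622,36),(622,110),(483,110)],38);print("box",Q.mean(0).round(1),yaw(Q)+np.pi/2)
Q=B([(445,30),(665,30),(651,557),(453,560)],10);d=Q[3]+Q[2]-Q[0]-Q[1];print("plate",Q.mean(0).round(1),np.arctan2(d[1],d[0]),[np.linalg.norm(Q[i]-Q[i-1]).round(1) for i in range(4)])
head=B([(551,473)],48)[0];bar=B([(552,431)],57.9)[0];print("head",head,"bar",bar,"pin",B([(552,157)],50))
print(b["range_z"][int(473/3.5+105),int((551-385)/3.5+230)],at_depth(b,(551-385)/3.5+230,473/3.5+105),at_depth(b,(552-385)/3.5+230,431/3.5+105),at_depth(h,179/3.5+220,175/3.5+85))
a=b["range_z"]
E
```

```text
foot [542.4 161.5   4. ] -1.663 [np.float64(90.4), np.float64(108.4), np.float64(90.9), np.float64(110.1)]
guard [542.8 161.7  55. ] -1.654 [np.float64(36.0), np.float64(57.5), np.float64(36.1), np.float64(58.5)]
htop [543.  161.8 116. ] -1.654 [np.float64(19.1), np.float64(24.6), np.float64(19.1), np.float64(25.0)]
anchor [ 597.5 -172.4   18. ] 3.2102064100639334 [np.float64(49.9), np.float64(48.4), np.float64(49.9), np.float64(50.0)]
box [ 457.  -181.7   38. ] 3.210311802454135
plate [ 549.8 -175.1   10. ] 0.06215625460902739 [np.float64(218.3), np.float64(82.5), np.float64(216.9), np.float64(85.9)]
head [ 603.78953215 -172.26433976   48.        ] bar [ 583.32173279 -173.21962882   57.9       ] pin [[ 485.05722007 -179.88786465   50.        ]]
389.82 [ 604.54800387 -171.73192753   47.30626547] [ 583.54152069 -172.73730902   58.57869125] [542.71430135 161.51457654 115.74881863]
```

Bracket yaw is about 0.068, the pivot is near (485,-180) and the post is about 6.5 mm ahead of the anchor's centre. I'll grip the handle across x, lift it and look at it side-on to see which way its plate faces.

```bash
python3 - <<'E'
from h import *
from bench import bot,hand,snapshot
q=down(-0.085); x,y=542.9,161.7
bot.move_to([x,y,230],q); bot.servo_line([x,y,70],feed=120)
hand.gripper_close(110); print(bot.read_gripper_width(),bot.read_grasp_force(),bot.read_ft_force(),bot.read_tcp_pos())
bot.servo_line([x,y,200],feed=100); print(bot.read_ft_force(),bot.read_gripper_width(),bot.read_time())
# side view: puller y toward scene camera
P=[620,60,230]
bot.move_to(P,down(1.2)); 
s=snapshot("scene"); np.savez("pics/side.npz",**s)
u,v=proj(s,[[620,60,150]])[0]; u,v=int(u),int(v); print(u,v,bot.read_time())
cv2.imwrite("pics/side.png",cv2.convertScaleAbs(cv2.resize(s["pixels"][v-50:v+50,u-50:u+50],None,fx=5,fy=5,interpolation=cv2.INTER_CUBIC),alpha=2))
E
```

```text
19.11684916137794 107.55404233932495 [0.58619512 0.03212517 2.68816565] [543.115588   161.75811202  70.34713233]
[ 0.83425025 -0.28087325 -1.77664684] 19.096795519061935 11.5917
327 228 12.9667
```

View pics/side.png

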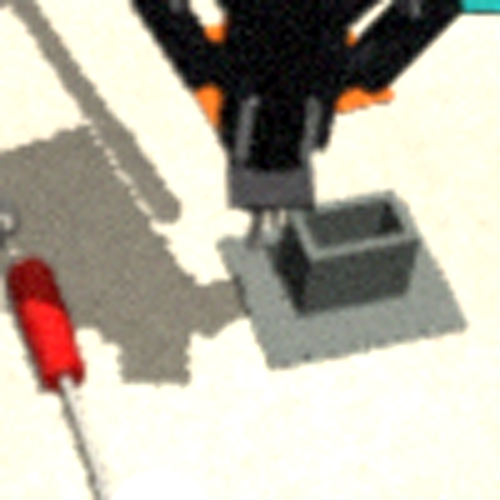

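The side view is ambiguous: the prong is at about (257,235), something shorter is at (280,215), and the guard hides the rest. I'll tilt the puller towards the camera, nearer to it.

```bash
python3 - <<'E'
from h import *
from bench import bot,snapshot
s=dict(np.load("pics/side.npz")); c=-s["R"].T@s["t"]
P=np.array([640,40,330.]); a=np.arctan2(c[1]-P[1],c[0]-P[0]); print(a)
u=np.array([np.cos(a),np.sin(a),0])
for t in (0.7,0.5,0.3):
    z=np.array([0,0,-1])*np.cos(t)+u*np.sin(t); y=np.array([-np.sin(a),np.cos(a),0]); x=np.cross(y,z)
    q=Ro.from_matrix(np.c_[x,y,z]).as_quat()[[3,0,1,2]]
    try: bot.move_to(P,q); break
    except bot.IKError: print("ik",t)
s=snapshot("scene"); tip=P+z*65; uu,v=proj(s,[tip])[0].astype(int); print(t,uu,v,bot.read_time())
cv2.imwrite("pics/side2.png",cv2.convertScaleAbs(cv2.resize(s["pixels"][v-35:v+35,uu-35:uu+35],None,fx=8,fy=8,interpolation=cv2.INTER_CUBIC),alpha=2))
E
```

```text
-0.5366200745090999
0.7 327 210 13.7333
```

View pics/side2.png

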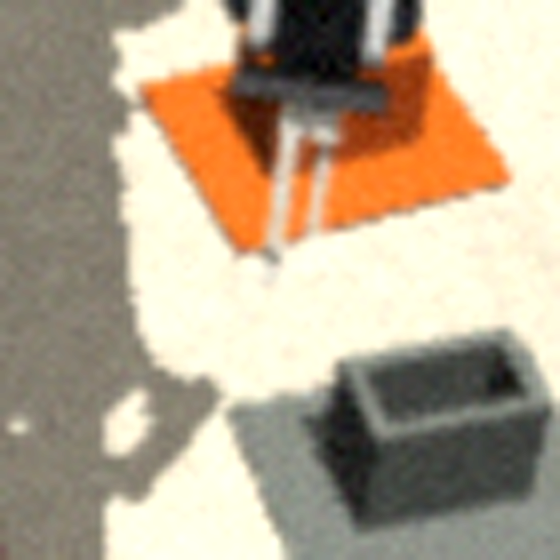

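The tilted view shows the prong at (283,190) with its tip at (272,255), and the plate on the right at (325,150), i.e. on the tool's +y side. So the puller's x is the tool's +y and no half turn is needed. Next I go above the loop and check from close.

```bash
cat >> h.py <<'E'
PV=np.array([485.0,-179.9]); YB=0.0685
def tcp(lx,fz,ly=0):
    c,s=np.cos(YB),np.sin(YB); x=lx+3
    return [PV[0]+c*x-s*ly,PV[1]+s*x+c*ly,fz+54.3]
E
python3 - <<'E'
from h import *
from bench import bot,snapshot
q=down(YB)
bot.move_to(tcp(89,170),q); bot.servo_line(tcp(89,84),feed=120); bot.wait(.3)
print(bot.read_tcp_pos(),tcp(89,84),bot.read_ft_force(),bot.read_time())
w=snapshot("wrist");t=snapshot("top");np.savez("pics/w3.npz",**w);np.savez("pics/t3.npz",**t)
f=np.array(tcp(89,84))-[0,0,54.3]; u,v=proj(w,[f])[0].astype(int);print(u,v)
a=w["pixels"]; a=cv2.resize(a,(480,360))
u2,v2=proj(t,[tcp(100,0)])[0].astype(int);b=t["pixels"][v2-45:v2+45,u2-40:u2+40];b=cv2.resize(b,(320,360),interpolation=cv2.INTER_CUBIC)
cv2.imwrite("pics/w3.png",cv2.convertScaleAbs(np.hstack([a,b]),alpha=1.4))
E
```

```text
[ 577.00731625 -173.71824194  138.87021293] [np.float64(576.7842408861056), np.float64(-173.60292727044202), 138.3] [ 0.09231548 -0.174899   -1.72676284] 15.875
279 230
```

View pics/w3.png

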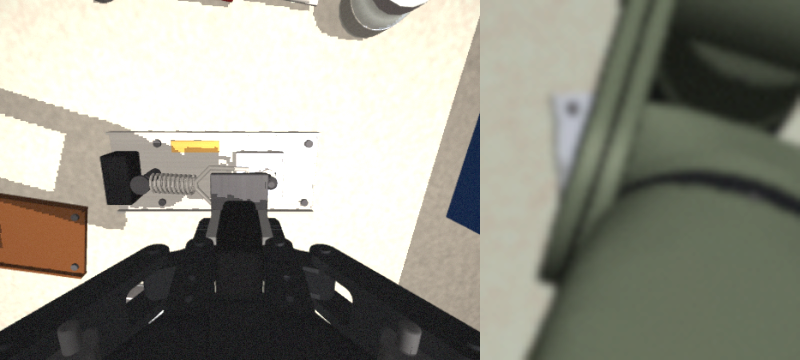

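The wrist view shows the guard over the loop, with its corners at about (210,173) and (268,173), and the post head at (271,183). I'll check the alignment numerically from this depth image.

```bash
python3 - <<'E'
from h import *
w=dict(np.load("pics/w3.npz")); d=w["range_z"]; vv,uu=np.nonzero(d>0)
def cloud(w):
    d=w["range_z"]; vv,uu=np.nonzero(d>0)
    p=cv2.undistortPoints(np.c_[uu,vv].astype(float)[:,None],w["camera_matrix"],w["D"])[:,0]
    X=(np.c_[p,np.ones(len(p))]*d[vv,uu][:,None]-w["t"])@w["R"]
    c,s=np.cos(YB),np.sin(YB); Y=X.copy(); Y[:,:2]=(X[:,:2]-PV)@np.array([[c,-s],[s,c]]); return Y
for n in ("w3","w_b"):
    Y=cloud(dict(np.load(f"pics/{n}.npz")))
    def sel(x0,x1,y0,y1,z0,z1): return Y[(Y[:,0]>x0)&(Y[:,0]<x1)&(Y[:,1]>y0)&(Y[:,1]<y1)&(Y[:,2]>z0)&(Y[:,2]<z1)]
    for m,b in (("guard",(40,150,-50,50,118,130)),("head",(105,135,-12,12,44,52)),("lip+",(-30,160,35,60,9,15)),("lip-",(-30,160,-60,-35,9,15)),("box",(-60,0,-30,30,34,42)),("block",(80,145,-40,40,15,21)),("bar",(90,104,-25,25,52,64))):
        S=sel(*b)
        if len(S)>5: print(n,m,len(S),"min",np.percentile(S,2,axis=0).round(1),"max",np.percentile(S,98,axis=0).round(1),"med",np.median(S,0).round(1))
E
```

```text
w3 guard 2571 min [ 74.3   6.9 121.5] max [108.9  29.3 127.9] med [ 91.8  19.6 123.3]
w3 head 119 min [119.2  -5.4  44.1] max [126.7   5.1  48.5] med [122.5   0.8  46.9]
w3 lip+ 848 min [-26.6  35.1   9.1] max [154.9  45.   13.2] med [53.4 43.3 11.6]
w3 lip- 517 min [-27.3 -45.3   9.2] max [157.4 -41.4  12.9] med [ 34.4 -42.9  11.6]
w3 box 1883 min [-39.8 -22.8  35. ] max [-14.6  24.6  39.2] med [-26.8   2.1  37.7]
w3 block 1605 min [ 89.3 -22.8  16.4] max [137.2  24.6  19.9] med [121.3  12.2  17.8]
w3 bar 81 min [90.4 14.1 55.7] max [100.2  18.6  59.3] med [95.7 16.8 57.4]
w_b head 52 min [116.4  -6.   44.3] max [126.    4.8  48.4] med [120.9  -0.6  46.4]
w_b lip+ 318 min [-26.4  37.8   9.4] max [156.8  44.6  13.3] med [55.1 42.9 11.7]
w_b lip- 317 min [-25.2 -45.5   9.3] max [154.5 -42.   13.4] med [ 54.1 -43.8  11.7]
w_b box 874 min [-40.5 -23.8  35.7] max [-15.6  24.1  39.4] med [-28.2  -0.4  37.8]
w_b block 892 min [ 88.2 -25.1  15.8] max [137.5  23.6  20.1] med [113.7  -0.7  17.8]
w_b bar 139 min [ 91.1 -18.5  55.3] max [100.7  17.5  59.2] med [97.4 -0.5 57.8]
```

Alignment is within 0.5 mm (guard edge at +29.3, lips at ±45, post at local x of about 120). Lowering into the loop.

```bash
python3 - <<'E'
from h import *
from bench import bot,hand
f0=np.array(bot.read_ft_force())
for z in (74,68,64,60,57,55.5):
    bot.servo_line(tcp(89,z),feed=40); bot.wait(.1); f=np.array(bot.read_ft_force())-f0
    print(z,f.round(2),np.round(bot.read_tcp_pos()[2]-54.3,1))
    if f[2]>3 or abs(f[1])>3: print("stop"); break
else:
  for x in (92,94,96,98,100):
    bot.servo_line(tcp(x,55.5),feed=30); bot.wait(.1); f=np.array(bot.read_ft_force())-f0
    print("x",x,f.round(2))
    if abs(f[1])>4 or abs(f[0])>8: break
print(bot.read_time(),bot.read_gripper_width())
E
```

```text
74 [-1.01 -0.74 -0.65] 73.9
68 [-0.03 -1.04 -0.26] 68.0
64 [-0.87 -1.06 -0.41] 63.9
60 [-0.27 -1.22 -0.51] 59.9
57 [-0.42 -0.35 -0.76] 57.0
55.5 [-0.38 -0.16 -0.64] 55.5
x 92 [-0.62  0.25 -0.52]
x 94 [ 0.44 -0.97 -0.63]
x 96 [-1.47 -0.08  0.36]
x 98 [-3.64 -1.25 -0.55]
x 100 [-3.8  -1.97 -1.5 ]
20.025 18.314260059900977
```

Contact came where expected, with the spring engaged. Pulling on past the head.

```bash
python3 - <<'E'
from h import *
from bench import bot,hand,snapshot
f0=np.array([.09,-.17,-1.73])
for x in (106,112,118,123,127.5):
    bot.servo_line(tcp(x,55.5),feed=40); bot.wait(.1); f=np.array(bot.read_ft_force())-f0
    print("x",x,f.round(2),np.round(np.array(bot.read_tcp_pos())-tcp(x,55.5),2),np.round(bot.read_moment(),2))
    if abs(f[1])>6 or f[0]<-20 or f[2]<-6: print("stop"); break
print(bot.read_time(),bot.read_gripper_width(),bot.read_grasp_force())
w=snapshot("wrist");np.savez("pics/w4.npz",**w)
cv2.imwrite("pics/w4.png",cv2.convertScaleAbs(cv2.resize(w["pixels"][140:290,190:390],None,fx=4,fy=4,interpolation=cv2.INTER_CUBIC),alpha=1.4))
E
```

```text
x 106 [-6.   -0.43 -0.54] [-1.13  0.09 -0.46] [-0.09  1.31  0.07]
x 112 [-7.29 -0.3  -0.59] [-2.12  0.13 -0.85] [-0.21  1.66  0.03]
x 118 [-9.47 -0.8  -0.06] [-3.14  0.12 -1.19] [-0.28  2.    0.02]
x 123 [-11.74  -1.23  -0.32] [-3.97  0.14 -1.52] [-0.27  2.28  0.06]
x 127.5 [-11.79  -0.95  -0.23] [-4.69  0.15 -1.79] [-0.34  2.55  0.09]
21.9667 18.88263641454337 107.61154890060425
```

View pics/w4.png

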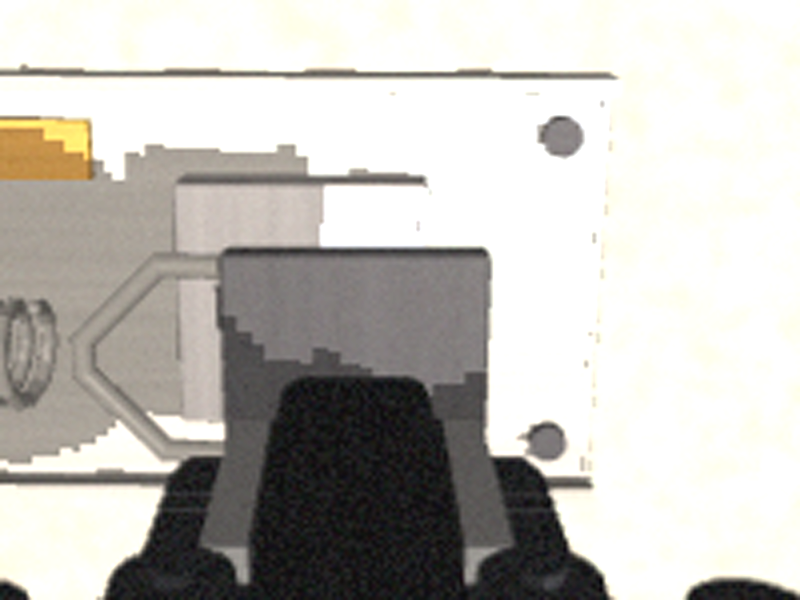

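The view shows the loop stretched under the guard, with its sides at (165,260) and (175,450). The arm yields under load, so I'll close the loop on the fork's actual pose.

```bash
cat >> h.py <<'E'
from bench import bot
def fork():
    p=np.array(bot.read_tcp_pos()); q=np.array(bot.read_tcp_rot()); R=Ro.from_quat(q[[1,2,3,0]]).as_matrix()
    f=p+R@[0,-3,54.3]; c,s=np.cos(YB),np.sin(YB); d=f[:2]-PV
    tilt=R[:,2]@[c,s,0]  # >0: tips lean to +x
    return np.array([c*d[0]+s*d[1],-s*d[0]+c*d[1],f[2],tilt])
def att(t): # tips lean to +x by t
    c,s=np.cos(YB),np.sin(YB); u=np.array([c,s,0]); z=np.array([0,0,-1])*np.cos(t)+u*np.sin(t)
    x=np.cross(np.array([-s,c,0]),z); # tool x = y_tool cross z ; y_tool = in-plane
    y=np.cross(z,np.array([s,-c,0])); 
    R=np.c_[np.array([s,-c,0]),y,z]; assert y@u>0
    return R
class Cmd: pass
def go(lx,fz,tilt,feed=40):
    R=att(tilt); c,s=np.cos(YB),np.sin(YB)
    f=np.array([PV[0]+c*lx,PV[1]+s*lx,fz]); p=f-R@[0,-3,54.3]
    q=Ro.from_matrix(R).as_quat()[[3,0,1,2]]
    bot.servo_line(p,q,feed=feed); bot.wait(.1)
    return fork(),np.array(bot.read_ft_force())-[.09,-.17,-1.73]
E
python3 - <<'E'
from h import *
print(Ro.from_matrix(att(0)).as_quat()[[3,0,1,2]],down(YB))
np.set_printoptions(precision=2,suppress=True)
print(fork())
print(go(127.5,57,0.04)); print(go(130,58,.06)); 
E
```

```text
Traceback (most recent call last):
  File "h.py", line 29, in att
    R=np.c_[np.array([s,-c,0]),y,z]; assert y@u>0
                                            ^^^^^
AssertionError
```

```bash
python3 - <<'E'
s=open('h.py').read()
i=s.index("    x=np.cross(np.array([-s,c,0]),z);"); j=s.index("class Cmd")
s=s[:i]+"    x=np.array([-s,c,0]); y=np.cross(z,x); return np.c_[x,y,z]\n"+s[j:].replace("class Cmd: pass\n","")
open('h.py','w').write(s)
E
python3 - <<'E'
from h import *
print(Ro.from_matrix(att(0)).as_quat()[[3,0,1,2]],down(YB))
np.set_printoptions(precision=2,suppress=True)
print(fork())
print(go(127.5,57,0.04)); print(go(130,58,.06)); 
E
```

```text
[0.         0.68247841 0.73090575 0.        ] [0.         0.68247841 0.73090575 0.        ]
[122.19   0.56  53.75  -0.01]
(array([122.01,   0.61,  55.21,   0.03]), array([-12.32,  -1.68,  -0.78]))
(array([124.  ,   0.72,  55.81,   0.05]), array([-11.68,  -1.87,  -1.71]))
```

```bash
python3 - <<'E'
from h import *
np.set_printoptions(precision=2,suppress=True)
print(go(134,57.5,.03)); 
f,_=go(135,57.5,.03); print(f)
for z in (52,47,43,41.0):
    f,F=go(135,z,.03); print(z,f,F)
    if abs(F[2])>8 or abs(F[1])>6: print("stop");break
print(bot.read_time(),bot.read_gripper_width())
E
```

```text
(array([127.37,   0.75,  55.04,   0.02]), array([-14.02,  -2.14,   0.47]))
[128.16   0.74  55.09   0.02]
52 [128.35   0.72  49.78   0.02] [-14.18  -1.38   0.66]
47 [128.51   0.7   45.02   0.02] [-13.89  -1.17   0.85]
43 [128.65   0.68  41.17   0.02] [-13.69  -1.64   1.9 ]
41.0 [128.69   0.62  39.3    0.02] [-14.66  -1.32   1.95]
24.925 18.760021806986977
```

```bash
python3 - <<'E'
from h import *
np.set_printoptions(precision=2,suppress=True)
f,F=go(135,39.8,.03); print(f,F); 
for x in (132,130,128.5,127.5,126.5,125.7,125,124.3,123.6,123,122.4,121.8,121.2,120.6,120,119.4):
    f,F=go(x,39.8 if x>125 else 39.3,.02,feed=20); bot.wait(.1); F=np.mean([np.array(bot.read_ft_force())-[.09,-.17,-1.73] for _ in range(3)],0)
    print(x,f,F)
    if F[0]>-3 or abs(F[1])>6 or abs(F[2])>8: print("stop");break
print(bot.read_time(),bot.read_gripper_width())
E
```

```text
[128.74   0.65  38.16   0.02] [-13.93  -1.94   1.73]
132 [126.35   0.59  38.45   0.01] [-13.51  -0.96   1.37]
130 [124.77   0.53  38.56   0.01] [-12.33  -1.88   1.47]
128.5 [124.4    0.48  38.77   0.01] [-10.21  -0.66   1.2 ]
127.5 [124.21   0.43  38.87   0.01] [-9.56 -1.11  0.82]
126.5 [124.     0.45  38.95   0.01] [-8.52  0.32 -0.24]
125.7 [123.84   0.41  39.01   0.02] [-6.93 -0.57 -1.28]
125 [123.78   0.37  38.93   0.02] [-5.42  0.67  0.57]
124.3 [123.66   0.31  38.99   0.02] [-5.71  1.   -0.55]
123.6 [123.52   0.19  39.15   0.02] [-4.83  1.27 -1.34]
123 [123.36  -0.11  39.44   0.02] [-2.63  0.63 -1.24]
stop
29.8 18.76128331210974
```

Contact came 3 mm early, so the bar may be resting on the head's flank rather than the neck. I'll pull out again, go lower and ease back.

```bash
python3 - <<'E'
from h import *
np.set_printoptions(precision=2,suppress=True)
def F3(): return np.mean([np.array(bot.read_ft_force())-[.09,-.17,-1.73] for _ in range(4)],0)
print(go(130,39.5,.02)[0],F3()); print(go(135.5,40,.03)[0],F3()); print(go(135.5,35.5,.03)[0],F3())
for x in (132,130,129,128,127,126,125,124,123):
    f,F=go(x,35,.02,feed=20); F=F3(); print(x,f,F)
    if F[0]>-7.5 or abs(F[1])>6 or abs(F[2])>8: print("stop");break
print(bot.read_time())
E
```

```text
[124.78   0.15  38.45   0.01] [-12.36  -0.79   2.18]
[129.07   0.23  38.55   0.02] [-13.82  -1.33   2.11]
[129.17   0.23  34.17   0.02] [-14.    -1.45   3.6 ]
132 [126.36   0.11  34.     0.01] [-12.87  -1.72   3.36]
130 [124.82   0.08  34.18   0.01] [-12.21  -0.83   2.66]
129 [124.53   0.04  34.27   0.01] [-11.2   -0.99   2.21]
128 [124.29   0.03  34.43   0.01] [-9.56 -0.57  1.95]
127 [124.08  -0.03  34.54   0.01] [-8.19  0.86  1.56]
126 [123.93  -0.04  34.65   0.02] [-7.13 -0.49  0.68]
stop
33.1167
```

Contact is in the same place 4 mm lower, and the down-force matches the bar being at z of about 32, so it's the neck. I'll ease until the prongs are unloaded, then lift.

```bash
python3 - <<'E'
from h import *
np.set_printoptions(precision=2,suppress=True)
def F3(): return np.mean([np.array(bot.read_ft_force())-[.09,-.17,-1.73] for _ in range(4)],0)
for x in np.arange(125.3,120.9,-.5):
    f,F=go(x,35.5,.015,feed=15); F=F3(); print(x,f,F)
    if F[0]>-1.2 or f[0]<122.6: print("stop");break
for z in (37,38.5,40,41.5):
    f,F=go(x,z,.015,feed=15); F=F3(); print("z",z,f,F)
    if abs(F[2])>4 or abs(F[0])>5: print("stop");break
print(bot.read_time())
E
```

```text
125.3 [123.83  -0.18  35.53   0.01] [-6.76  0.26  2.58]
124.8 [123.72  -0.18  35.58   0.01] [-6.28 -1.13  1.12]
124.3 [123.7   -0.17  35.63   0.01] [-4.61  0.14  0.21]
123.8 [123.65  -0.15  35.59   0.01] [-5.37  0.02  0.76]
123.3 [123.55  -0.12  35.61   0.02] [-4.16 -0.45  0.38]
122.8 [123.36  -0.12  35.65   0.02] [-2.52  0.47  0.86]
122.3 [123.04  -0.11  35.7    0.02] [0.01 0.67 0.73]
stop
z 37 [122.67  -0.06  37.18   0.02] [0.79 0.02 0.49]
z 38.5 [122.36  -0.04  38.55   0.02] [-0.5  -0.16 -1.08]
z 40 [122.31   0.02  40.03   0.02] [0.3  0.2  0.61]
z 41.5 [122.31   0.01  41.52   0.02] [-0.57  0.77 -0.09]
36.9667
```

Fx is about 0: the post now holds the spring. Lifting out with checks.

```bash
python3 - <<'E'
from h import *
from bench import snapshot
np.set_printoptions(precision=2,suppress=True)
def F3(): return np.mean([np.array(bot.read_ft_force())-[.09,-.17,-1.73] for _ in range(4)],0)
ok=True
for z in (44,47,50,54,58,64):
    f,F=go(122.3,z,.01,feed=30); F=F3(); print("z",z,f,F)
    if abs(F[2])>4 or abs(F[0])>4 or abs(F[1])>5: print("stop");ok=False;break
if ok:
    bot.servo_line(tcp(122,175),down(YB),feed=150)
    bot.move_to(tcp(60,185),down(YB+1.57)); w=snapshot("wrist"); np.savez("pics/w5.npz",**w)
    u,v=proj(w,[[PV[0]+110,PV[1]+7,40]])[0].astype(int); print(u,v,bot.read_time())
    v0=max(v-60,0);u0=max(u-80,0)
    cv2.imwrite("pics/w5.png",cv2.convertScaleAbs(cv2.resize(w["pixels"][v0:v+60,u0:u+80],None,fx=5,fy=5,interpolation=cv2.INTER_CUBIC),alpha=1.2))
E
```

```text
z 44 [122.35  -0.02  44.06   0.01] [-0.32  0.64 -0.45]
z 47 [122.3   -0.02  47.09   0.01] [ 0.12 -0.48 -0.2 ]
z 50 [122.32   0.01  50.07   0.01] [ 0.52 -0.26  0.7 ]
z 54 [122.32   0.01  54.02   0.01] [-0.43  0.12  0.33]
z 58 [122.3   -0.    58.04   0.01] [-0.5  -0.24  0.24]
z 64 [122.28  -0.01  64.05   0.01] [0.47 0.02 0.88]
279 228 41.6083
```

View pics/w5.png

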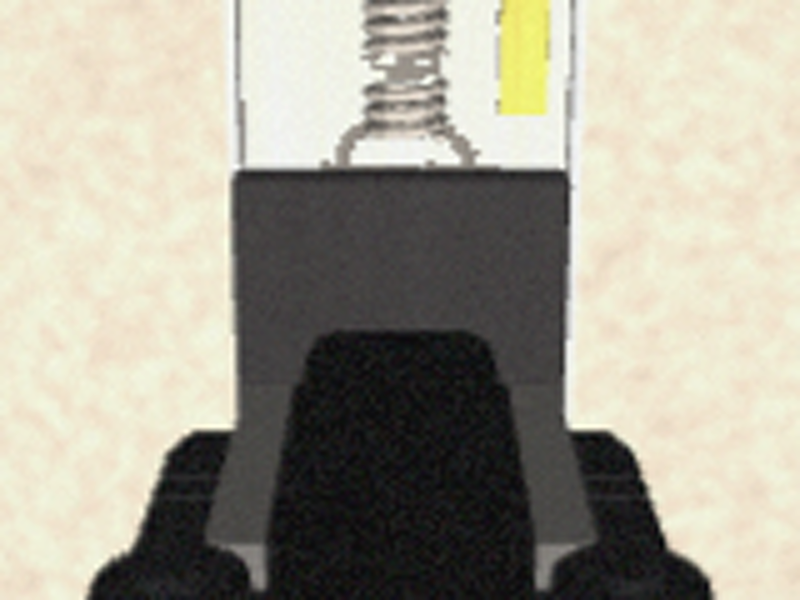

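```bash
python3 - <<'E'
from h import *
w=dict(np.load("pics/w5.npz"))
d=w["range_z"]; vv,uu=np.nonzero(d>0)
p=cv2.undistortPoints(np.c_[uu,vv].astype(float)[:,None],w["camera_matrix"],w["D"])[:,0]
X=(np.c_[p,np.ones(len(p))]*d[vv,uu][:,None]-w["t"])@w["R"]
c,s=np.cos(YB),np.sin(YB); Y=X.copy(); Y[:,:2]=(X[:,:2]-PV)@np.array([[c,-s],[s,c]])
for n,b in (("head",(105,135,-12,12,43,52)),("bar/side",(85,140,-22,22,27,42)),("slackbar",(85,140,-22,22,52,70))):
    S=Y[(Y[:,0]>b[0])&(Y[:,0]<b[1])&(Y[:,1]>b[2])&(Y[:,1]<b[3])&(Y[:,2]>b[4])&(Y[:,2]<b[5])]
    if len(S)>3: print(n,len(S),np.percentile(S,3,axis=0).round(1),np.percentile(S,97,axis=0).round(1),np.median(S,0).round(1))
E
```

```text
(no output)
```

The coil is stretched in the picture, at (405,70), with the loop going under the guard at (405,165), but the guard hides the post. I'll check the loop from depth data after moving off, on the way to the holder.

```bash
python3 - <<'E'
from h import *
from bench import snapshot
np.set_printoptions(precision=2,suppress=True)
H=[543.1,161.75]; q=down(-0.085)
bot.move_to(H+[200],q); bot.wait(.2)
for nm in ("scene","top"):
    w=snapshot(nm); np.savez(f"pics/{nm}6.npz",**w)
    d=w["range_z"]; vv,uu=np.nonzero(d>0)
    p=cv2.undistortPoints(np.c_[uu,vv].astype(float)[:,None],w["camera_matrix"],w["D"])[:,0]
    X=(np.c_[p,np.ones(len(p))]*d[vv,uu][:,None]-w["t"])@w["R"]
    c,s=np.cos(YB),np.sin(YB); Y=X.copy(); Y[:,:2]=(X[:,:2]-PV)@np.array([[c,-s],[s,c]])
    for n,b in (("head",(105,135,-12,12,43,52)),("bar/side",(90,140,-22,22,28,42)),("slackbar",(85,140,-22,22,52,70))):
        S=Y[(Y[:,0]>b[0])&(Y[:,0]<b[1])&(Y[:,1]>b[2])&(Y[:,1]<b[3])&(Y[:,2]>b[4])&(Y[:,2]<b[5])]
        print(nm,n,len(S)); 
        if len(S)>3: print(np.percentile(S,3,axis=0),np.percentile(S,97,axis=0),np.median(S,0))
        if n!="head": print(S[::max(1,len(S)//12)].round(1).tolist())
f0=np.array(bot.read_ft_force()); print(f0,bot.read_time())
for z in (120,110,100,90,80,74,72,71):
    bot.servo_line(H+[z],feed=80 if z>75 else 30); F=np.mean([np.array(bot.read_ft_force()) for _ in range(3)],0)-f0
    print(z,F,bot.read_tcp_pos()-np.array(H+[z]))
    if F[2]>6 or np.hypot(F[0],F[1])>6: print("stop"); break
print(bot.read_time())
E
```

```text
scene head 15
[119.58  -3.4   43.37] [128.77   4.47  48.24] [125.03  -0.12  45.38]
scene bar/side 70
[ 91.78 -17.47  33.68] [128.9   16.95  39.59] [118.35   0.59  36.95]
[[91.4, 12.1, 36.9], [100.9, 16.4, 38.7], [94.2, -13.6, 38.9], [110.1, 15.5, 39.2], [102.0, -16.3, 38.7], [116.5, 15.4, 35.6], [119.9, 16.6, 35.3], [110.3, -17.2, 33.9], [116.2, -14.1, 36.0], [127.0, 16.2, 32.8], [127.6, 1.6, 38.3], [130.3, 12.7, 35.4], [128.5, -3.6, 38.6], [128.4, -10.8, 38.6]]
scene slackbar 0
[]
top head 19
[116.17  -3.83  43.35] [126.34   5.73  49.27] [120.81   1.48  46.12]
top bar/side 65
[ 91.26 -17.24  32.34] [127.95  19.33  40.98] [114.92  -1.69  36.7 ]
[[129.0, -6.2, 32.4], [126.0, 19.2, 39.5], [125.3, 7.2, 39.8], [124.7, -17.3, 36.7], [121.6, 19.3, 37.5], [119.6, 19.2, 35.5], [118.1, 18.8, 31.5], [112.9, -14.2, 34.9], [109.8, 19.8, 34.7], [103.7, 18.4, 39.1], [99.3, 18.5, 36.6], [94.8, -14.7, 37.7], [92.6, -17.2, 36.0]]
top slackbar 0
[]
[-0.21 -0.76 -1.99] 43.9083
120 [-0.57  0.91  0.6 ] [0.44 0.13 0.55]
110 [1.29 0.7  0.9 ] [-0.38 -0.1  -0.31]
100 [0.23 1.17 0.36] [-0.39 -0.11 -0.44]
90 [ 0.22 -0.31  0.05] [-0.37 -0.1  -0.42]
80 [-0.05  0.92  1.27] [-0.39 -0.1  -0.42]
74 [-0.32 -0.11  0.85] [-0.11 -0.03 -0.15]
72 [1.54 0.38 0.25] [-0.05 -0.03 -0.07]
71 [0.08 0.44 0.21] [-0.03  0.02 -0.02]
47.0083
```

The bar sits at local x of about 127, z of about 37, beyond the post and under the head: hooked. Seating the puller and letting go.

```bash
python3 - <<'E'
from h import *
from bench import hand,snapshot
np.set_printoptions(precision=2,suppress=True)
H=[543.1,161.75]; f0=np.array([-.21,-.76,-1.99])
for z in (70.3,69.8):
    bot.servo_line(H+[z],feed=20); bot.wait(.1); F=np.array(bot.read_ft_force())-f0; print(z,F,bot.read_tcp_pos())
    if F[2]>2: break
hand.release(); bot.wait(.3)
bot.servo_line(H+[240],feed=120); bot.move_to([483,170,280],down(-1.654)); bot.wait(.2)
w=snapshot("wrist"); d=w["range_z"]; vv,uu=np.nonzero(d>0)
p=cv2.undistortPoints(np.c_[uu,vv].astype(float)[:,None],w["camera_matrix"],w["D"])[:,0]
X=(np.c_[p,np.ones(len(p))]*d[vv,uu][:,None]-w["t"])@w["R"]
for n,z0,z1 in (("top",111,121),("guard",51,59)):
    S=X[(abs(X[:,0]-543)<60)&(abs(X[:,1]-162)<60)&(X[:,2]>z0)&(X[:,2]<z1)]
    print(n,len(S),S.min(0),S.max(0),np.median(S,0), S[:,2].std())
print(bot.read_gripper_width(),bot.read_time(),bot.read_ft_force())
E
```

```text
70.3 [0.54 1.4  0.45] [543.16 161.77  70.34]
69.8 [-1.72 -0.53  7.35] [543.16 161.76  70.31]
top 529 [532.55 148.91 111.69] [553.34 175.78 118.09] [543.11 162.59 115.58] 1.0705098646026172
guard 967 [522.81 132.06  51.16] [563.04 192.21  57.29] [544.53 162.06  54.82] 0.8028347931026588
85.47599307169216 51.9167 [ 0.31  0.02 -0.63]
```

The puller is upright, its guard is on the rim, and the robot is clear.

```bash
python3 -c "
from bench import ticket
print(ticket.job_done())"
```

```text
the job is handed in; nothing more can be done
None
```

The spring's loop is hooked on the anchor post's neck under the head, the puller is back upright in its holder, and the job is handed in after about 52 s of robot time; I saw no verdict.

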